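# Stroke-test a curved safety edge

## Task

Function-test the curved safety edge on the bench: with closed fingertips, stroke lightly along its black segments from the green end to the red end in one steady unbroken stroke, so that each segment goes down about 5 mm in turn, the next before the last has risen again, and none is pushed to its stop. Finish while still holding the last segment (at the red end) lightly down, once the other segments have risen again. Only touch the edge, do not lift or shove it, and leave the things round it alone.

Things in the scene. Friction and masses are not known exactly. Their poses are not given: they have to be found in the camera images.
- strip: loose curved safety edge, 2.5 kg: 4 black rubber segments on a bent aluminium channel 36 mm wide, ~240 mm long, green block at one end, red at the other. Origin on its underside; the marks lie on an arc of radius 160 mm bulging to -x, its middle at x = -10 mm, y = 0; green end at -y, red at +y; z up. Channel and end blocks about 30 mm high, segment tops 46 mm above the worktop
- mark_0 (a point): yellow mark, middle of the top of the first segment from the green end; sinks with it. z up, y along the row to the red end. Segment 22 mm wide, 47 mm long, 51 mm from mark to mark, turned 18 deg from the next; top flat for 7 mm, then both ends slope at 22 deg to 8 mm below it: a tip pressed 3 to 7 mm deep slides on at 20 to 40 mm/s, deeper it catches
- mark_1 (a point): yellow mark, middle of the top of the second segment from the green end; sinks with it. z up, y along the row to the red end. Segment 22 mm wide, 47 mm long, 51 mm from mark to mark, turned 18 deg from the next; top flat for 7 mm, then both ends slope at 22 deg to 8 mm below it: a tip pressed 3 to 7 mm deep slides on at 20 to 40 mm/s, deeper it catches
- mark_2 (a point): yellow mark, middle of the top of the third segment from the green end; sinks with it. z up, y along the row to the red end. Segment 22 mm wide, 47 mm long, 51 mm from mark to mark, turned 18 deg from the next; top flat for 7 mm, then both ends slope at 22 deg to 8 mm below it: a tip pressed 3 to 7 mm deep slides on at 20 to 40 mm/s, deeper it catches
- mark_3 (a point): yellow mark, middle of the top of the fourth segment from the green end; sinks with it. z up, y along the row to the red end. Segment 22 mm wide, 47 mm long, 51 mm from mark to mark, turned 18 deg from the next; top flat for 7 mm, then both ends slope at 22 deg to 8 mm below it: a tip pressed 3 to 7 mm deep slides on at 20 to 40 mm/s, deeper it catches
- seg_0 (a joint): how far the first segment from the green end is pressed down, m: 0 up, 0.014 on its stop. Counts as pressed from 0.0015; 0.005 is a good depth. Soft spring (200 N/m, 0.4 N to start), strongly damped (150 N s/m): gives way slowly, takes about a second to rise again
- seg_1 (a joint): how far the second segment from the green end is pressed down, m: 0 up, 0.014 on its stop. Counts as pressed from 0.0015; 0.005 is a good depth. Soft spring (200 N/m, 0.4 N to start), strongly damped (150 N s/m): gives way slowly, takes about a second to rise again
- seg_2 (a joint): how far the third segment from the green end is pressed down, m: 0 up, 0.014 on its stop. Counts as pressed from 0.0015; 0.005 is a good depth. Soft spring (200 N/m, 0.4 N to start), strongly damped (150 N s/m): gives way slowly, takes about a second to rise again
- seg_3 (a joint): how far the fourth segment from the green end is pressed down, m: 0 up, 0.014 on its stop. Counts as pressed from 0.0015; 0.005 is a good depth. Soft spring (200 N/m, 0.4 N to start), strongly damped (150 N s/m): gives way slowly, takes about a second to rise again
- hex_keys: red folded hex key set, 22x92x22 mm, loose bystander on the inner side of the curve; origin centre of its underside
- brass_tee: brass pipe tee, 37x58x17 mm, loose bystander on the outer side of the curve, towards the red end; origin centre of its underside
- bnc_adapter: silver T-shaped coaxial adapter, 28x47x14 mm, loose bystander on the outer side of the curve, towards the green end; origin centre of its underside

How it is judged:
On the way, in this order (a step that is already met when the one before it is completed fails the run):
1. the first segment (green end) is pressed by the fingers, and no other (value of joint seg_0 above 0.0015 m and contact force between the fingers and seg_0 above 0.15 N and value of joint each of seg_1, seg_2, seg_3 below 0.001 m), for 0.1 s.
2. the second segment is pressed by the fingers before the first has come fully up again, and none beyond it (value of joint seg_1 above 0.0015 m and contact force between the fingers and seg_1 above 0.15 N and value of joint seg_0 above 0.0002 m and value of joint each of seg_2, seg_3 below 0.001 m), for 0.02 s.
3. the third segment is pressed by the fingers before the second has come fully up again, and none beyond it (value of joint seg_2 above 0.0015 m and contact force between the fingers and seg_2 above 0.15 N and value of joint seg_1 above 0.0002 m and value of joint seg_3 below 0.001 m), for 0.02 s.
4. the fourth segment is pressed by the fingers before the third has come fully up again, and none beyond it (value of joint seg_3 above 0.0015 m and contact force between the fingers and seg_3 above 0.15 N and value of joint seg_2 above 0.0002 m), for 0.02 s.
At the end, for the whole second after the job is handed in: the fingers hold the fourth segment (red end) between 1.5 and 12 mm down, with light contact force; the other three are within 1 mm of fully up; the edge is at rest and within 15 mm of where it stood; the bystanders are within 20 mm of where they stood (value of joint seg_3 between 0.0015 and 0.012 m and contact force between the fingers and seg_3 above 0.15 N and value of joint each of seg_0, seg_1, seg_2 below 0.001 m and linear speed of strip below 0.01 m/s and distance of strip from where it was at the start of the episode below 0.015 m and distance of each of hex_keys, brass_tee, bnc_adapter from where it was at the start of the episode below 0.02 m); the arm keeps its last pose, push and grip.
It fails at once if a segment is pushed down to its stop (over 13 mm) (value of joint any of seg_0, seg_1, seg_2, seg_3 above 0.013 m).
It fails at once if the fingers press on the edge with more than 20 N (contact force between the fingers and strip above 20 N).
It fails at once if the edge is shoved or lifted (moved over 15 mm, or raised over 6 mm) (distance of strip from where it was at the start of the episode above 0.015 m or height (world z) of strip above 0.006 m).
It fails at once if a bystander is moved over 20 mm or lifted (distance of any of hex_keys, brass_tee, bnc_adapter from where it was at the start of the episode above 0.02 m or height (world z) of any of hex_keys, brass_tee, bnc_adapter above 0.015 m).
It also fails if it takes over 48 s, if anything falls off the work surface, if the arm or the gripper's body presses on something with over 40 N, if the wrist force passes 120 N, or if a joint passes its speed limit or range.

## Robot

A 6-joint arm with a two-finger parallel gripper is mounted at the origin on a cart in front of the work surface, level with it; the furniture and walls round the work are solid. World frame = base frame: x ahead of the robot, y to its left, z up, the work surface at z = 0. Lengths are in m, angles in rad, forces in N, time in s.
With the tool pointing down it reaches from about 0.275 to 0.75 m from the base axis. Payload 10.2 kg.
Tool frame: the origin (TCP) lies on the mounting face of the last link; the fingertips stand 166 mm ahead of it and the grasp point (between the pads) lies 147 mm ahead of it; z points along the fingers, y is the line along which they close (so a half turn about z gives the same grasp; the last joint's range is limited). The gripper opens to 88 mm and grips with 3 to 60 N. Pads are 18 mm wide; open, the fingers measure 123 mm over their backs; the gripper's body (75 mm by 187 mm) begins 45 mm behind the grasp point.
Start: joints at [1.064, 0.313, 1.498, -0, 1.331, -0.223], TCP at [0.147, 0.504, 0.405] pointing down, gripper open.
Joint ranges: [-2.94, 2.94], [-0.97, 2.17], [0.19, 2.56], [-1.23, 4.37], [0.02, 3.11], [-2.88, 2.88]. Speed limits (rad/s): [2.39, 2.39, 3.01, 3.14, 3.14, 3.14].

## Interface

Orientations are given as a rotation vector (axis times angle).
In Python, from station import robot gives the robot as it stands.
- The arm moves only by the tool play_rows, never from a script. Its argument "motion" is a list of rows, each an object of numbers: "dx", "dy", "dz": the shift along the tool's x, y, z in m; "yaw": the turn about the tool's z in rad. In form: [{"dx": .., "dy": .., "dz": .., "yaw": ..}, ...]. A call has 1 to 20 rows; each row shifts and turns the commanded pose from where the row before left it, along the tool's axes as they then stand; what a row does not reach is not made up. A row lasts 1/12 s, in which the tool goes at most 41.7 mm and 7.16 degrees, less where a joint would pass 70% of its speed; a pose out of reach is approached as far as the arm can. A call is refused whole if a number of a shift passes 0.0417 or a number of a turn 0.125, either way. A call with a gripper value outside its range is refused whole. "jaw" is the opening, from 0 (shut) to 1 (fully open), set as the call begins (left out, the last holds). The fingers move at their own pace and stop on an object; "newtons" is the grip in N (left out, the last holds). Time passes only in rows, so rows that do not move let the fingers close. It gives the time, the measured TCP pose, the force, the opening and the grip force at its end, in the units of the state.
- robot.observe(): the state, without advancing time (a new reading comes with each control period).
- robot.grab_frame(name): name is "scene" or "top"; returns a dict with "frame" (400x640x3 uint8, blue, green, red), "depth" (400x640 float32, m along the optical axis (not along the pixel's ray), 0 where there is no reading), "intrinsics" (3x3 intrinsics, pixels), "R" (3x3) and "t" (3): a world point X has camera coordinates R X + t. Camera axes: x right, y down, z forward; pixel columns grow to the right and rows downward; lengths in m; the calibration is good to about 2 mm. A picture is of the moment at which its call begins.
- robot.close_job(): hands the job in; it is judged then, once.
Trained networks look in a picture, given as the dict that the camera call returned (one of the last four; its "shot" number tells which), for a name from the list of things; names that differ only in an ending like _2 or _b are one class to them, and where a whole thing is asked for, a point or a joint stands for the part that bears it (a point fixed in the world has none). Each returns a list of dicts, best first, with "conf" (0 to 1); they miss things now and then, are a little off and sometimes report something else, mostly with a low value. They report only what shows in the picture. A call takes as long as a camera call.
- robot.spot_in(picture, thing): "extent" ([left, top, width, height] in pixels, round what is visible of it).
- robot.masks_of(picture, thing): "pixels" (400x640 bool, what is visible of it) and "extent" ([left, top, width, height] in pixels, round what is visible of it).
The state is a dict: "time_s": time; "qpos": joint angles; "dq": joint speeds; "joint_efforts": joint torques, N m; "tcp_pos": TCP position; "tcp_rot": TCP orientation; "ft_force": force on the tool from outside, world axes, zero at the start; "torque": the same for the moment, N m; "opening": finger opening in m; "grasp_force": force on a finger pad.
Only numpy, scipy, OpenCV 4.12 (cv2) and the standard library are available. Lean on these libraries where they do the work, as an engineer would, in place of code of your own. Each camera call takes 0.05 s, during which the arm holds its last target. There are 200 camera calls.

## Working session

There is one attempt and no reset: what is moved stays moved. The work goes in short steps, Python scripts to look and compute and a tool call to move; the robot and the scene stay as the last step left them, time stands still between calls to the robot, and variables do not carry over. Pictures are saved under pics/ and viewed, at most 10 in all, crops included, and the job is handed in when it is done.

Besides the shell and the picture viewer there is one more tool, called after "Call:" in YAML: its name, and indented under it one key for each argument. play_rows: Moves the arm, as the interface text tells. Its arguments: {"type":"object","properties":{"motion":{"type":"array"},"jaw":{"type":"number"},"newtons":{"type":"number"}},"required":["motion"]}

```bash
mkdir -p pics
cat > h.py <<'E'
import numpy as np, cv2
from station import robot
def world(p,u,v,z=None):
    K,R,t=p["intrinsics"],np.array(p["R"]),np.array(p["t"])
    r=np.linalg.inv(K)@np.array([u,v,1.0])
    o=-R.T@t; d=R.T@r
    if z is not None: return o+d*(z-o[2])/d[2]
    return o+d*p["depth"][int(round(v)),int(round(u))]
E
python3 - <<'E'
from h import *
s=robot.observe(); print({k:np.round(v,3) for k,v in s.items()})
for n in ("top","scene"):
    p=robot.grab_frame(n); cv2.imwrite(f"pics/{n}0.png",p["frame"])
    print(n,np.round(p["R"],3).tolist(),np.round(p["t"],3))
    hsv=cv2.cvtColor(p["frame"],cv2.COLOR_BGR2HSV)
    m=cv2.inRange(hsv,(22,120,100),(35,255,255))
    c,l,st,ce=cv2.connectedComponentsWithStats(m)
    for i in range(1,c):
        if st[i,4]>3: print("yel",st[i].tolist(),ce[i].round(1),world(p,*ce[i]).round(4),world(p,*ce[i],z=.046).round(4))
    for t in ("strip","hex_keys","brass_tee","bnc_adapter","mark_0"):
        print(t,[(d["extent"],round(d["conf"],2),world(p,d["extent"][0]+d["extent"][2]/2,d["extent"][1]+d["extent"][3]/2).round(3)) for d in robot.spot_in(p,t)[:5]])
E
```

```text
{'time_s': np.float64(0.0), 'qpos': array([ 1.064,  0.313,  1.498,  0.   ,  1.331, -0.223]), 'dq': array([ 0.   ,  0.001, -0.001,  0.001, -0.002,  0.   ]), 'joint_efforts': array([ 1.0000e-03, -4.0221e+01, -2.5227e+01,  6.9000e-02,  3.5000e-02,
       -0.0000e+00]), 'tcp_pos': array([0.147, 0.504, 0.404]), 'tcp_rot': array([-4.44e-01, -3.11e+00,  2.00e-03]), 'ft_force': array([-0.291, -0.089,  0.62 ]), 'torque': array([-0.013,  0.003, -0.011]), 'grasp_force': np.float64(0.0), 'opening': np.float64(0.088)}
top [[0.008, -1.0, -0.013], [-0.988, -0.006, -0.151], [0.151, 0.014, -0.988]] [0.048 0.56  0.843]
yel [590, 30, 33, 31, 544] [606.1  45.6] [ 0.892  -0.5523  0.0135] [ 0.8753 -0.5311  0.046 ]
yel [536, 87, 20, 11, 148] [545.5  92. ] [ 0.7813 -0.4087  0.0325] [ 0.7759 -0.4019  0.046 ]
yel [556, 113, 35, 15, 100] [572.8 118.6] [ 0.7245 -0.4586  0.0343] [ 0.7205 -0.452   0.046 ]
yel [547, 119, 9, 25, 31] [551.2 132. ] [ 0.696  -0.4129  0.0352] [ 0.6927 -0.4073  0.046 ]
yel [587, 134, 2, 5, 5] [587.4 136. ] [ 0.6872 -0.4824  0.0384] [ 0.6849 -0.4779  0.046 ]
yel [538, 145, 10, 32, 43] [5
[... 1735 characters left out ...]
38, 7, 5, 17] [346.9 240.4] [ 0.5556 -0.034   0.0438] [ 0.5531 -0.0369  0.046 ]
yel [315, 245, 6, 5, 19] [317.4 246.9] [ 0.5046 -0.025   0.0447] [ 0.5033 -0.0268  0.046 ]
strip [([286.2, 212.3, 108.4, 71.0], 0.9, array([ 0.537, -0.041,  0.04 ])), ([402.7, 256.7, 29.5, 13.3], 0.54, array([ 0.642, -0.108,  0.008]))]
hex_keys [([287.7, 217.8, 42.7, 31.9], 0.59, array([0.548, 0.056, 0.017]))]
brass_tee []
bnc_adapter [([404.4, 254.3, 28.2, 15.7], 0.8, array([ 0.644, -0.107,  0.009]))]
mark_0 [([359.6, 229.9, 22.9, 19.6], 0.63, array([ 0.599, -0.043,  0.035])), ([298.4, 243.0, 35.2, 22.7], 0.63, array([ 0.494, -0.036,  0.04 ])), ([370.6, 216.8, 16.0, 18.0], 0.55, array([ 0.637, -0.02 ,  0.039]))]
```

View picture.

Run:
```python
from h import *
a=cv2.imread("pics/top0.png")[110:270,250:450]; cv2.imwrite("pics/top0c.png",cv2.resize(a,(750,600),interpolation=cv2.INTER_NEAREST))
# fit design arc to marks
from scipy.spatial.transform import Rotation as Rn
P=np.array([[.6497,-.0077],[.604,-.0293],[.5533,-.0355],[.5036,-.0253]])
c0=np.array([.15,0]); a=np.deg2rad([-27,-9,9,27]); M=np.c_[.15-.16*np.cos(a),.16*np.sin(a)]
mc,pc=M.mean(0),P.mean(0); R,_=Rn.align_vectors(np.c_[P-pc,np.zeros(4)],np.c_[M-mc,np.zeros(4)])
R=R.as_matrix()[:2,:2]; t=pc-R@mc
print("yaw",np.degrees(np.arctan2(R[1,0],R[0,0])),"origin",t,"centre",R@c0+t,"res",(M@R.T+t-P).round(4).tolist())
for d in (-50,-45,-40,-36,-27,-9,9,27,30,35): 
    q=np.deg2rad(d); print(d,(R@[.15-.16*np.cos(q),.16*np.sin(q)]+t).round(4))
```

```text
yaw 96.88592503961914 origin [ 0.57761456 -0.02415654] centre [0.55963062 0.12476148] res [[-0.0009, -0.0004], [-0.0006, 0.0002], [0.0004, 0.0004], [0.001, -0.0002]]
-50 [0.6936 0.0374]
-45 [0.6855 0.026 ]
-40 [0.6764 0.0154]
-36 [0.6685 0.0075]
-27 [ 0.6488 -0.0081]
-9 [ 0.6034 -0.0291]
9 [ 0.5537 -0.0351]
27 [ 0.5046 -0.0255]
30 [ 0.4968 -0.0224]
35 [ 0.4842 -0.0164]
```

View pics/top0c.png

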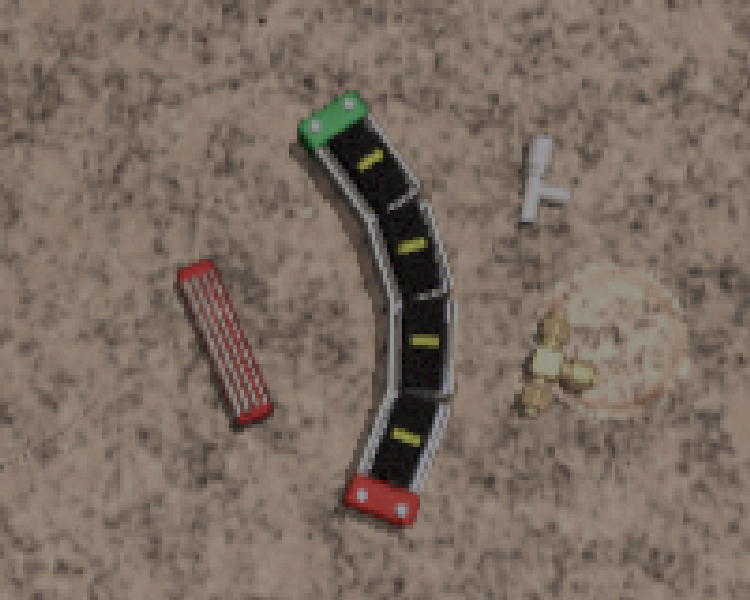

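View pics/scene0.png

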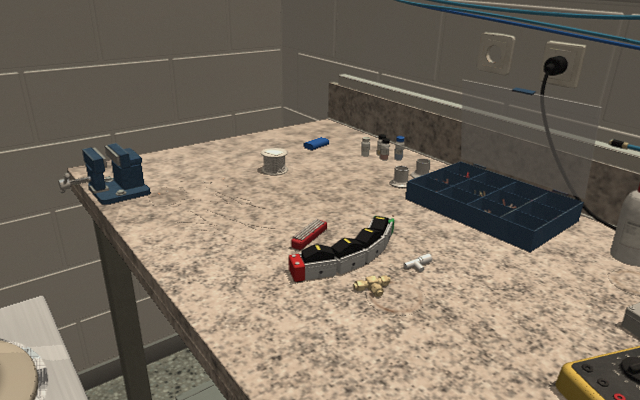

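The scene shows the green block at the far end (crop px 335,120, world x≈0.67) and the red one at the near end (380,500). The hex keys are on the +y side and the tee and adapter on the -y side, all clear of the stroke. The four marks fit the given arc to 1 mm.

```bash
cat >> h.py <<'E'
from scipy.spatial.transform import Rotation as Rn
C=np.array([.5596,.1248]); Y=np.deg2rad(96.886)
def arc(d):
    q=np.deg2rad(d)+np.pi+0; # point C - r*(cos,-sin) in strip frame, turned by Y
    v=np.array([-.16*np.cos(np.deg2rad(d)),.16*np.sin(np.deg2rad(d))])
    c,s=np.cos(Y),np.sin(Y); p=C+np.array([[c,-s],[s,c]])@v
    w=np.array([np.sin(np.deg2rad(d)),np.cos(np.deg2rad(d))]); t=np.array([[c,-s],[s,c]])@w
    return p,np.arctan2(t[1],t[0])
def togo(d,z):
    s=robot.observe(); R=Rn.from_rotvec(s["tcp_rot"]).as_matrix(); p,a=arc(d)
    D=np.r_[p,z]-s["tcp_pos"]; cur=np.arctan2(R[1,0],R[0,0])
    print("t",round(s["time_s"],2),"tcp",np.round(s["tcp_pos"],4),"tool togo",(R.T@D).round(4),"yaw togo",round(-((a-cur+np.pi)%(2*np.pi)-np.pi),4),"F",np.round(s["ft_force"],2),"open",s["opening"],"zaxis",R[:,2].round(4))
E
python3 -c "
from h import *
togo(-28.5,.40)"
```

```text
t 0.6 tcp [0.147  0.504  0.4047] tool togo [-0.6277 -0.3478  0.0047] yaw togo -0.9014 F [ 0.06 -0.4  -0.12] open 0.08832832663760119 zaxis [-0. -0. -1.]
```

Call:
play_rows:
  motion:
    - {"dx": -0.0314, "dy": -0.0174}
    - {"dx": -0.0314, "dy": -0.0174}
    - {"dx": -0.0314, "dy": -0.0174}
    - {"dx": -0.0314, "dy": -0.0174}
    - {"dx": -0.0314, "dy": -0.0174}
    - {"dx": -0.0314, "dy": -0.0174}
    - {"dx": -0.0314, "dy": -0.0174}
    - {"dx": -0.0314, "dy": -0.0174}
    - {"dx": -0.0314, "dy": -0.0174}
    - {"dx": -0.0314, "dy": -0.0174}
    - {"dx": -0.0314, "dy": -0.0174}
    - {"dx": -0.0314, "dy": -0.0174}
    - {"dx": -0.0314, "dy": -0.0174}
    - {"dx": -0.0314, "dy": -0.0174}
    - {"dx": -0.0314, "dy": -0.0174}
    - {"dx": -0.0314, "dy": -0.0174}
    - {"dx": -0.0314, "dy": -0.0174}
    - {"dx": -0.0314, "dy": -0.0174}
    - {"dx": -0.0314, "dy": -0.0174}
    - {"dx": -0.0314, "dy": -0.0174}
  jaw: 0
  newtons: 10

```text
invalid input at $.motion[0]: expected keys dx, dy, dz, yaw
```

Call:
play_rows:
  motion:
    - {"yaw": -0.1}
    - {"yaw": -0.1, "dz": 0.015}
    - {"yaw": -0.1, "dz": 0.02}
    - {"yaw": -0.1, "dz": 0.02}
    - {"yaw": -0.1, "dz": 0.02}
    - {"yaw": -0.1, "dz": 0.02}
    - {"yaw": -0.1, "dz": 0.02}
    - {"yaw": -0.1, "dz": 0.02}
    - {"yaw": -0.1, "dz": 0.015}
    - {}
    - {}
    - {}

```text
invalid input at $.motion[0]: expected keys dx, dy, dz, yaw
```

```bash
python3 -c "
from h import *
togo(-28.5,.215)"
```

```text
t 0.6 tcp [0.147  0.504  0.4047] tool togo [-0.6277 -0.3478  0.1897] yaw togo -0.9014 F [ 0.06 -0.4  -0.12] open 0.08832832663760119 zaxis [-0. -0. -1.]
```

All keys are required in every row.

Call:
play_rows:
  motion:
    - {"dx": -0.0314, "dy": -0.0174, "dz": 0, "yaw": 0}
    - {"dx": -0.0314, "dy": -0.0174, "dz": 0, "yaw": 0}
    - {"dx": -0.0314, "dy": -0.0174, "dz": 0, "yaw": 0}
    - {"dx": -0.0314, "dy": -0.0174, "dz": 0, "yaw": 0}
    - {"dx": -0.0314, "dy": -0.0174, "dz": 0, "yaw": 0}
    - {"dx": -0.0314, "dy": -0.0174, "dz": 0, "yaw": 0}
    - {"dx": -0.0314, "dy": -0.0174, "dz": 0, "yaw": 0}
    - {"dx": -0.0314, "dy": -0.0174, "dz": 0, "yaw": 0}
    - {"dx": -0.0314, "dy": -0.0174, "dz": 0, "yaw": 0}
    - {"dx": -0.0314, "dy": -0.0174, "dz": 0, "yaw": 0}
    - {"dx": -0.0314, "dy": -0.0174, "dz": 0, "yaw": 0}
    - {"dx": -0.0314, "dy": -0.0174, "dz": 0, "yaw": 0}
    - {"dx": -0.0314, "dy": -0.0174, "dz": 0, "yaw": 0}
    - {"dx": -0.0314, "dy": -0.0174, "dz": 0, "yaw": 0}
    - {"dx": -0.0314, "dy": -0.0174, "dz": 0, "yaw": 0}
    - {"dx": -0.0314, "dy": -0.0174, "dz": 0, "yaw": 0}
    - {"dx": -0.0314, "dy": -0.0174, "dz": 0, "yaw": 0}
    - {"dx": -0.0314, "dy": -0.0174, "dz": 0, "yaw": 0}
    - {"dx": -0.0314, "dy": -0.0174, "dz": 0, "yaw": 0}
    - {"dx": -0.0314, "dy": -0.0174, "dz": 0, "yaw": 0}
  jaw: 0
  newtons: 10

```text
time_s: 2.27
tcp_pos: [0.6534, -0.0074, 0.4046]
tcp_rot: [-0.445, -3.11, -0.0]
ft_force: [0.4, -0.0, 0.3]
opening: 0.0006
grasp_force: 0.0
```

Call:
play_rows:
  motion:
    - {"dx": 0, "dy": 0, "dz": 0, "yaw": -0.1}
    - {"dx": 0, "dy": 0, "dz": 0.015, "yaw": -0.1}
    - {"dx": 0, "dy": 0, "dz": 0.02, "yaw": -0.1}
    - {"dx": 0, "dy": 0, "dz": 0.02, "yaw": -0.1}
    - {"dx": 0, "dy": 0, "dz": 0.02, "yaw": -0.1}
    - {"dx": 0, "dy": 0, "dz": 0.02, "yaw": -0.1}
    - {"dx": 0, "dy": 0, "dz": 0.02, "yaw": -0.1}
    - {"dx": 0, "dy": 0, "dz": 0.02, "yaw": -0.1}
    - {"dx": 0, "dy": 0, "dz": 0.015, "yaw": -0.1}
    - {"dx": 0, "dy": 0, "dz": 0, "yaw": 0}
    - {"dx": 0, "dy": 0, "dz": 0, "yaw": 0}
    - {"dx": 0, "dy": 0, "dz": 0, "yaw": 0}

```text
time_s: 3.27
tcp_pos: [0.6527, -0.006, 0.256]
tcp_rot: [-0.948, 2.994, -0.001]
ft_force: [0.3, -0.4, -0.1]
opening: 0.0005
grasp_force: 0.0
```

```bash
python3 -c "
from h import *
togo(-28.5,.215)"
```

```text
t 3.27 tcp [ 0.6527 -0.006   0.256 ] tool togo [0.0003 0.0006 0.041 ] yaw togo -0.0042 F [ 0.31 -0.36 -0.1 ] open 0.00047420159683771005 zaxis [ 1.7e-03 -4.0e-04 -1.0e+00]
```

Call:
play_rows:
  motion:
    - {"dx": 0.0003, "dy": 0.0006, "dz": 0.01, "yaw": -0.004}
    - {"dx": 0, "dy": 0, "dz": 0.01, "yaw": 0}
    - {"dx": 0, "dy": 0, "dz": 0.01, "yaw": 0}
    - {"dx": 0, "dy": 0, "dz": 0.009, "yaw": 0}
    - {"dx": 0, "dy": 0, "dz": 0, "yaw": 0}
    - {"dx": 0, "dy": 0, "dz": 0, "yaw": 0}
    - {"dx": 0, "dy": 0, "dz": 0, "yaw": 0}
    - {"dx": 0, "dy": 0, "dz": 0, "yaw": 0}

```text
time_s: 3.93
tcp_pos: [0.652, -0.0056, 0.2163]
tcp_rot: [-0.958, 2.991, -0.001]
ft_force: [0.1, 0.3, -0.0]
opening: 0.0006
grasp_force: 0.0
```

```bash
python3 -c "
from h import *
togo(-28.5,.207)
p=robot.grab_frame('scene'); a=p['frame'][170:290,270:430]; cv2.imwrite('pics/s1.png',cv2.resize(a,(800,600),interpolation=cv2.INTER_CUBIC))
togo(-28.5,.207)"
```

```text
t 3.93 tcp [ 0.652  -0.0056  0.2163] tool togo [-0.0002 -0.0001  0.0093] yaw togo 0.0026 F [ 0.09  0.34 -0.05] open 0.0005505226080767554 zaxis [ 1.e-03 -2.e-04 -1.e+00]
t 3.98 tcp [ 0.652  -0.0056  0.2163] tool togo [-0.0002 -0.0002  0.0093] yaw togo 0.0026 F [-0.69  0.08 -0.02] open 0.0005947145114730169 zaxis [ 9.e-04 -2.e-04 -1.e+00]
```

View pics/s1.png

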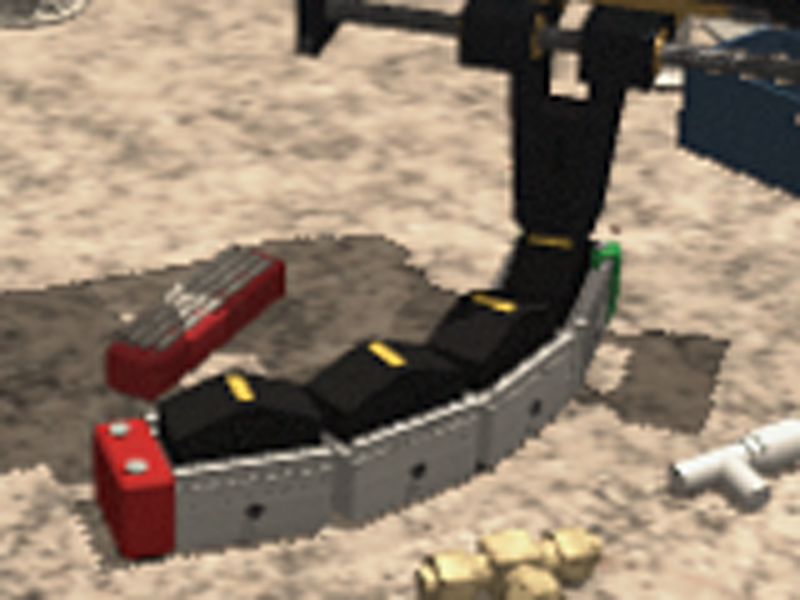

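The tip hangs just above the first mark (px 550,240), centred, with about 4 mm of clearance. Now I'll descend and start the stroke.

Call:
play_rows:
  motion:
    - {"dx": 0, "dy": 0, "dz": 0.0016, "yaw": 0.002}
    - {"dx": 0, "dy": 0, "dz": 0.0016, "yaw": 0}
    - {"dx": 0, "dy": 0, "dz": 0.0016, "yaw": 0}
    - {"dx": 0, "dy": 0, "dz": 0.0016, "yaw": 0}
    - {"dx": 0, "dy": 0, "dz": 0.0016, "yaw": 0}
    - {"dx": 0, "dy": 0, "dz": 0.0014, "yaw": 0.009}
    - {"dx": 0.003, "dy": 0, "dz": 0, "yaw": 0.0188}
    - {"dx": 0.003, "dy": 0, "dz": 0, "yaw": 0.0188}
    - {"dx": 0.003, "dy": 0, "dz": 0, "yaw": 0.0188}
    - {"dx": 0.003, "dy": 0, "dz": 0, "yaw": 0.0188}
    - {"dx": 0.003, "dy": 0, "dz": 0, "yaw": 0.0188}

```text
time_s: 4.9
tcp_pos: [0.639, -0.0139, 0.2063]
tcp_rot: [-0.797, 3.039, 0.0]
ft_force: [2.0, 1.5, 0.8]
opening: 0.0001
grasp_force: 0.6
```

```bash
python3 -c "
from h import *
togo(-28.5+5*1.0743,.207)"
```

```text
t 4.9 tcp [ 0.639  -0.0139  0.2063] tool togo [-0.0007 -0.0002 -0.0007] yaw togo -0.0107 F [1.97 1.46 0.79] open 0.00013329927398534865 zaxis [ 0.  0. -1.]
```

Call:
play_rows:
  motion:
    - {"dx": 0.003, "dy": 0, "dz": -0.0005, "yaw": 0.0188}
    - {"dx": 0.003, "dy": 0, "dz": 0, "yaw": 0.0188}
    - {"dx": 0.003, "dy": 0, "dz": 0, "yaw": 0.0188}
    - {"dx": 0.003, "dy": 0, "dz": 0, "yaw": 0.0188}
    - {"dx": 0.003, "dy": 0, "dz": 0, "yaw": 0.0188}
    - {"dx": 0.003, "dy": 0, "dz": 0, "yaw": 0.0188}
    - {"dx": 0.003, "dy": 0, "dz": 0, "yaw": 0.0188}
    - {"dx": 0.003, "dy": 0, "dz": 0, "yaw": 0.0188}
    - {"dx": 0.003, "dy": 0, "dz": 0, "yaw": 0.0188}
    - {"dx": 0.003, "dy": 0, "dz": 0, "yaw": 0.0188}
    - {"dx": 0.003, "dy": 0, "dz": 0, "yaw": 0.0188}
    - {"dx": 0.003, "dy": 0, "dz": 0, "yaw": 0.0188}

```text
time_s: 5.9
tcp_pos: [0.6059, -0.0282, 0.2066]
tcp_rot: [0.45, -3.108, -0.0]
ft_force: [1.0, 0.5, 1.9]
opening: 0.0006
grasp_force: 0.8
```

```bash
python3 -c "
from h import *
togo(-28.5+17*1.0743,.207)"
```

```text
t 5.9 tcp [ 0.6059 -0.0282  0.2066] tool togo [-0.0008 -0.0001 -0.0004] yaw togo -0.011 F [0.99 0.51 1.94] open 0.0006401928773499277 zaxis [-0.001 -0.    -1.   ]
```

Call:
play_rows:
  motion:
    - {"dx": 0.003, "dy": 0, "dz": -0.0003, "yaw": 0.0188}
    - {"dx": 0.003, "dy": 0, "dz": 0, "yaw": 0.0188}
    - {"dx": 0.003, "dy": 0, "dz": 0, "yaw": 0.0188}
    - {"dx": 0.003, "dy": 0, "dz": 0, "yaw": 0.0188}
    - {"dx": 0.003, "dy": 0, "dz": 0, "yaw": 0.0188}
    - {"dx": 0.003, "dy": 0, "dz": 0, "yaw": 0.0188}
    - {"dx": 0.003, "dy": 0, "dz": 0, "yaw": 0.0188}
    - {"dx": 0.003, "dy": 0, "dz": 0, "yaw": 0.0188}
    - {"dx": 0.003, "dy": 0, "dz": 0, "yaw": 0.0188}
    - {"dx": 0.003, "dy": 0, "dz": 0, "yaw": 0.0188}
    - {"dx": 0.003, "dy": 0, "dz": 0, "yaw": 0.0188}
    - {"dx": 0.003, "dy": 0, "dz": 0, "yaw": 0.0188}
    - {"dx": 0.003, "dy": 0, "dz": 0, "yaw": 0.0188}
    - {"dx": 0.003, "dy": 0, "dz": 0, "yaw": 0.0188}
    - {"dx": 0.003, "dy": 0, "dz": 0, "yaw": 0.0188}
    - {"dx": 0.003, "dy": 0, "dz": 0, "yaw": 0.0188}
    - {"dx": 0.003, "dy": 0, "dz": 0, "yaw": 0.0188}

```text
time_s: 7.32
tcp_pos: [0.5555, -0.0351, 0.2069]
tcp_rot: [-0.05, -3.14, -0.0]
ft_force: [1.2, 0.2, 1.7]
opening: 0.0009
grasp_force: 0.8
```

```bash
python3 -c "
from h import *
togo(-28.5+34*1.0743,.207)"
```

```text
t 7.32 tcp [ 0.5555 -0.0351  0.2069] tool togo [-0.0009 -0.     -0.0001] yaw togo -0.0119 F [1.18 0.17 1.7 ] open 0.0008607154890479017 zaxis [-1.1e-03  2.0e-04 -1.0e+00]
```

Call:
play_rows:
  motion:
    - {"dx": 0.003, "dy": 0, "dz": 0, "yaw": 0.0188}
    - {"dx": 0.003, "dy": 0, "dz": 0, "yaw": 0.0188}
    - {"dx": 0.003, "dy": 0, "dz": 0, "yaw": 0.0188}
    - {"dx": 0.003, "dy": 0, "dz": 0, "yaw": 0.0188}
    - {"dx": 0.003, "dy": 0, "dz": 0, "yaw": 0.0188}
    - {"dx": 0.003, "dy": 0, "dz": 0, "yaw": 0.0188}
    - {"dx": 0.003, "dy": 0, "dz": 0, "yaw": 0.0188}
    - {"dx": 0.003, "dy": 0, "dz": 0, "yaw": 0.0188}
    - {"dx": 0.003, "dy": 0, "dz": 0, "yaw": 0.0188}
    - {"dx": 0.003, "dy": 0, "dz": 0, "yaw": 0.0188}
    - {"dx": 0.003, "dy": 0, "dz": 0, "yaw": 0.0188}
    - {"dx": 0.003, "dy": 0, "dz": 0, "yaw": 0.0188}
    - {"dx": 0.003, "dy": 0, "dz": 0, "yaw": 0.0188}
    - {"dx": 0.003, "dy": 0, "dz": 0, "yaw": 0.0188}
    - {"dx": 0.003, "dy": 0, "dz": 0, "yaw": 0.0188}
    - {"dx": 0.003, "dy": 0, "dz": 0, "yaw": 0.0188}
    - {"dx": 0.003, "dy": 0, "dz": 0, "yaw": 0.0188}
    - {"dx": 0.002, "dy": 0, "dz": 0, "yaw": 0.009}

```text
time_s: 8.82
tcp_pos: [0.5036, -0.0251, 0.2069]
tcp_rot: [-0.562, -3.089, -0.0]
ft_force: [0.3, -0.4, -0.1]
opening: 0.0008
grasp_force: 0.7
```

Call:
play_rows:
  motion:
    - {"dx": 0, "dy": 0, "dz": 0, "yaw": 0}
    - {"dx": 0, "dy": 0, "dz": 0, "yaw": 0}
    - {"dx": 0, "dy": 0, "dz": 0, "yaw": 0}
    - {"dx": 0, "dy": 0, "dz": 0, "yaw": 0}
    - {"dx": 0, "dy": 0, "dz": 0, "yaw": 0}
    - {"dx": 0, "dy": 0, "dz": 0, "yaw": 0}
    - {"dx": 0, "dy": 0, "dz": 0, "yaw": 0}
    - {"dx": 0, "dy": 0, "dz": 0, "yaw": 0}
    - {"dx": 0, "dy": 0, "dz": 0, "yaw": 0}
    - {"dx": 0, "dy": 0, "dz": 0, "yaw": 0}
    - {"dx": 0, "dy": 0, "dz": 0, "yaw": 0}
    - {"dx": 0, "dy": 0, "dz": 0, "yaw": 0}
    - {"dx": 0, "dy": 0, "dz": 0, "yaw": 0}
    - {"dx": 0, "dy": 0, "dz": 0, "yaw": 0}
    - {"dx": 0, "dy": 0, "dz": 0, "yaw": 0}
    - {"dx": 0, "dy": 0, "dz": 0, "yaw": 0}
    - {"dx": 0, "dy": 0, "dz": 0, "yaw": 0}
    - {"dx": 0, "dy": 0, "dz": 0, "yaw": 0}
    - {"dx": 0, "dy": 0, "dz": 0, "yaw": 0}
    - {"dx": 0, "dy": 0, "dz": 0, "yaw": 0}

```text
time_s: 10.48
tcp_pos: [0.5042, -0.0253, 0.2071]
tcp_rot: [-0.56, -3.091, 0.0]
ft_force: [0.0, 0.4, 1.0]
opening: 0.0006
grasp_force: 0.7
```

```bash
python3 -c "
from h import *
togo(27,.207)
p=robot.grab_frame('scene'); a=p['frame'][170:290,270:430]; cv2.imwrite('pics/s2.png',cv2.resize(a,(800,600),interpolation=cv2.INTER_CUBIC))
"
```

```text
t 10.48 tcp [ 0.5042 -0.0253  0.2071] tool togo [-0.0004  0.      0.0001] yaw togo -0.0075 F [0.01 0.4  1.  ] open 0.0006112759346516912 zaxis [-0. -0. -1.]
```

View pics/s2.png

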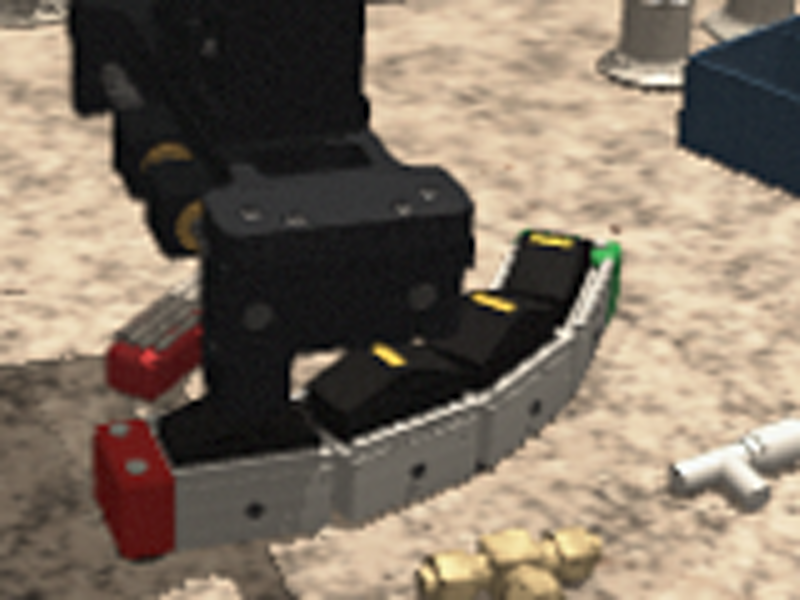

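The fourth segment is held down (px 245,430). The other three are up with their marks where they were (388,355; 493,302; 550,241), and neither the strip nor the bystanders in view (hex keys, tee, adapter) have moved.

```bash
python3 -c "
from station import robot
print(robot.close_job())"
```

```text
the job is handed in; nothing more can be done
None
```

I stroked the safety edge from the green end to the red end in one pass, about 5 mm deep, and handed the job in with the fourth segment held lightly down; the last picture shows the other three risen and nothing around the edge moved, but no verdict came back.

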